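Close the screw press on the printing block

TASK

Close the small screw press on the printing block that lies in it: with the fingertips, push the spokes of the star wheel on top round clockwise (seen from above) until the pressing plate has come down on the block and the wheel is tight, then let go. Work only the wheel, do not push on the plate; the block stays where it lies, and the things lying beside the press are left alone.

Things in the scene. Friction and masses are not known exactly. Their poses are not given: they have to be found in the camera images.
- press: frame of the screw press, fixed to the table: grey base 190 x 215 x 16 mm (x, y, z), steel bed on it with its top at z = 22 mm; 18 mm columns at y = +-88 mm; crosshead along y over them, 46 mm wide, top at z = 130 mm (nuts over the columns up to 141 mm, boss of radius 28 mm round the axis up to 136 mm). Origin: centre of the underside, on the wheel's axis; z up
- wheel (a joint): angle (rad) of the star wheel on its upright axis; grows CLOCKWISE seen from above. Each rad lowers the plate 4.8 mm. Starts at 0 to 2.2; the plate meets the block at about 5.3; end stop 6.6. Stays where it is left. Friction 0.2 N m: 2 to 3 N pushed at 85 mm from the axis turns it; once on the block it stiffens, and about 9 N there makes it tight
- wheel_hub (a point): point on the wheel's axis at the height of the spokes' centre lines, z = 162 mm (the wheel does not rise or sink). Hub radius 20 mm, top at z = 178 mm; the plate's spindle (18 mm thick) comes up through it, to z = 203 mm with the wheel at 0, sinking as the press closes
- spoke_end (a point): centre of the black ball (radius 11 mm) at the end of one of the wheel's four bare round steel spokes (12 mm thick); 110 mm from the axis. The other three are the same, at quarter turns from it
- plate: the pressing plate, steel, 128 x 142 x 13 mm, hanging under the crosshead on the threaded spindle, which it carries. Origin: centre of its lower face, 70.5 mm above the table with the wheel at 0 and 45 mm when it rests on the block; moves only up and down, with the wheel
- block: the printing block lying loose on the bed under the plate: wood with a cork-coloured relief layer, 100 x 120 x 23 mm, 0.25 kg. Origin: centre of its underside
- tape: bystander: roll of masking tape lying flat, 104 x 102 x 25 mm; origin under its centre
- oil_stick: bystander: stub of grey oil stick, lying, 23 x 119 x 22 mm; origin under its centre
- paint_tube: bystander: blue and white paint tube, lying, 36 x 114 x 23 mm; origin under its centre

How it is judged (in metres and radians):
At the end, for the whole second after the job is handed in: The plate is down on the block (lower face less than 46.5 mm above the table) and presses it with more than 12 N with nobody holding the wheel; the wheel is at rest; the block is within 12 mm and each bystander within 30 mm of where it started (contact force between plate and block above 12 N and z of plate in the frame of press below 0.0465 m and velocity of joint wheel between -0.05 and 0.05 rad/s and distance of block from where it was at the start of the episode below 0.012 m and distance of each of tape, oil_stick, paint_tube from where it was at the start of the episode below 0.03 m); the robot touches nothing.
It fails at once if the robot pushes on the pressing plate or its spindle (over 5 N) instead of the wheel (contact force between the fingers and plate above 5 N).
It fails at once if the printing block is shifted by more than 12 mm (distance of block from where it was at the start of the episode above 0.012 m).
It fails at once if a bystander is pushed, lifted or carried more than 30 mm (distance of any of tape, oil_stick, paint_tube from where it was at the start of the episode above 0.03 m).
It also fails if it takes over 51 s, if anything falls off the work surface, if the arm or the gripper's body presses on something with over 40 N, if the wrist force passes 120 N, or if a joint passes its speed limit or range.

ROBOT

A 6-joint arm with a two-finger parallel gripper is mounted at the origin on a cart in front of the work surface, level with it; the furniture and walls round the work are solid. World frame = base frame: x ahead of the robot, y to its left, z up, the work surface at z = 0. Lengths are in mm, angles in rad, forces in N, time in s.
With the tool pointing down it reaches from about 350 to 875 mm from the base axis. Payload 4.2 kg.
Tool frame: the origin (TCP) lies between the finger pads; the fingertips stand 17 mm ahead of it and the grasp point (between the pads) lies 2 mm behind it; z points along the fingers, y is the line along which they close (so a half turn about z gives the same grasp; the last joint's range is limited). The gripper opens to 85 mm and grips with 20 to 120 N. Pads are 22 mm wide; open, the fingers measure 114 mm over their backs; the gripper's body (76 mm by 85 mm) begins 54 mm behind the grasp point. The pads swing forward as they close: fully open they stand 13 mm farther back than shut.
Start: joints at [-0.905, 0.385, 0.008, 0, -1.194, -0.259], TCP at [247.308, -573.967, 248.312] pointing down, gripper open.
Joint ranges: [-3.14, 3.14], [-1.21, 2.06], [-1.07, 1.41], [-3.16, 2.05], [-2.99, -0.16], [-3.1, 3.1]. Speed limits (rad/s): [2.79, 2.79, 3.14, 3.14, 3.14, 3.14].

INTERFACE

Orientations are given as a unit quaternion [x, y, z, w].
In Python, from bench import arm, eyes, workorder, read_state gives the robot as it stands (arm), with the cameras (eyes), the job (workorder) and the readings as plain functions.
- The arm moves only by the tool pendant, called after "Emit:" by a JSON object that holds its "fn" and its "kwargs". Schema: {"type":"object","properties":{"moves":{"type":"array","items":{"type":"array","items":{"type":"number"},"minItems":6,"maxItems":6},"minItems":1,"maxItems":10},"finger_gap":{"type":"number"},"only":{"type":"string"},"quiet":{"type":"boolean"},"lines":{"type":"string"}},"required":["moves"],"additionalProperties":false}. moves is a list of rows, 1 to 10 of them, each of 6 numbers: dx, dy, dz in mm, then a rotation vector rx, ry, rz in rad; each row is the pose to reach, as a shift and turn from the pose commanded when the call began, along the tool's axes at that moment; what a row does not reach only later rows make up. A row lasts 1/10 s, in which the tool goes at most 50 mm and 0.15 rad, less where a joint would pass 70% of its speed; a pose out of reach is approached as far as the arm can. finger_gap is the finger opening in mm, set as the call begins (left out keeps the last). The fingers move at their own pace and stop on an object; the grip force is fixed at half the most. Time passes only in rows, so rows that do not move let the fingers close. The tool returns the time, the measured TCP pose, the force, the opening and the grip force at its end. only (a regular expression) keeps the lines of the reply that match it, lines (a string "A,B") keeps lines A to B, and quiet returns only ok. Input that does not fit is refused with a message, and nothing moves.
- read_state(): the state, without advancing time (a new reading comes with each control period).
- eyes.get_image(name): name is "scene" or "top"; returns the picture (420x560x3 uint8, blue, green, red); there is no depth.
- eyes.get_calibration(name): a dict with "K" (3x3 intrinsics, pixels), "rvec" (rotation vector, rad) and "tvec" (3), from world to camera coordinates, as OpenCV has them. Camera axes: x right, y down, z forward; pixel columns grow to the right and rows downward; lengths in mm; the calibration is good to about 2 mm. A picture is of the moment at which its call begins. get_calibration takes no time and is no camera call.
- workorder.job_done(): hands the job in; it is judged then, once.
The state is a dict: "clock": time; "joints": joint angles; "joint_vel": joint speeds; "joint_efforts": joint torques, N m; "position": TCP position; "ee_rot": TCP orientation; "contact_force": force on the tool from outside, world axes, zero at the start; "wrist_torque": the same for the moment, N m; "gripper_width": finger opening in mm; "grasp_force": force on a finger pad.
Only numpy, scipy, OpenCV 4.12 (cv2) and the standard library are available. Lean on these libraries where they do the work, as an engineer would, in place of code of your own. Each camera call takes 0.05 s, during which the arm holds its last target. There are 200 camera calls.

## Working session

There is one attempt and no reset: what is moved stays moved. The work goes in short steps, Python scripts to look and compute and a tool call to move; the robot and the scene stay as the last step left them, time stands still between calls to the robot, and variables do not carry over. Pictures are saved under pics/ and viewed, at most 10 in all, crops included, and the job is handed in when it is done.

```bash
mkdir -p pics; ls
```

Run:
```python
from bench import arm, eyes, workorder, read_state
import cv2
for n in("scene","top"):
    cv2.imwrite(f"pics/{n}0.png",eyes.get_image(n)); c=eyes.get_calibration(n); print(n,c)
print(read_state())
```

```text
bench.py
pics
scene {'K': array([[524.81296552,   0.        , 283.70048664],
       [  0.        , 524.81296552, 210.93491787],
       [  0.        ,   0.        ,   1.        ]]), 'rvec': array([ 0.59966352, -2.47427985,  1.37928754]), 'tvec': array([429.9240082 , 283.09366966, 983.07267145])}
top {'K': array([[514.47698496,   0.        , 266.10100082],
       [  0.        , 514.47698496, 210.50000827],
       [  0.        ,   0.        ,   1.        ]]), 'rvec': array([ 2.12425209, -2.14183446,  0.16835094]), 'tvec': array([ -85.87689884,  566.72145288, 1010.76441186])}
{'clock': 0.1, 'joints': array([-9.05416459e-01,  3.85485487e-01,  6.76282397e-03, -4.68730047e-04,
       -1.19400820e+00, -2.58606820e-01]), 'joint_vel': array([ 0.00098158, -0.00392105,  0.00217615,  0.00165626, -0.00082757,
        0.00191318]), 'joint_efforts': array([-4.05154051e-04, -3.93318129e+01,  1.88930511e+01,  4.19795573e+00,
       -2.57896798e-03,  3.21890333e-06]), 'position': array([ 247.11251358, -573.53541976,  247.3225519 ]), 'ee_rot': array([-2.01902444e-01,  9.79405136e-01,  9.62962735e-04, -2.36138983e-04]), 'contact_force': array([ 0.21081953, -0.64601195, -0.98749748]), 'wrist_torque': array([-0.00752401,  0.00876941, -0.03316567]), 'grasp_force': 0.0, 'gripper_width': 85.2711621584036}
```

View pics/scene0.png

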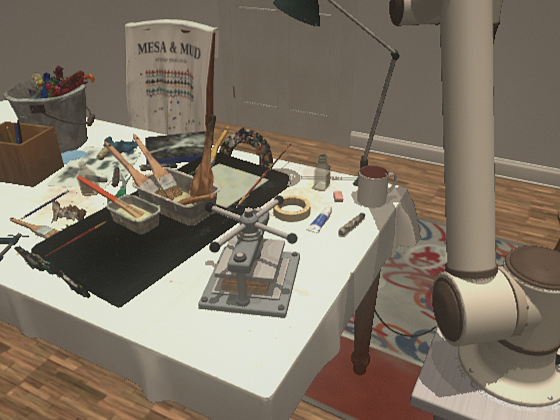

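View pics/top0.png

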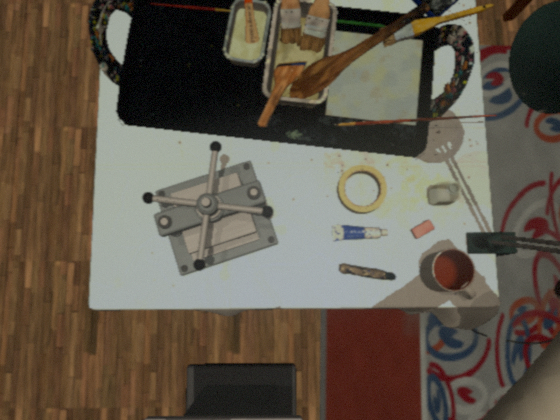

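The top view has the wheel's balls at about (216,147), (267,211), (199,265) and (148,198), and the hub at (207,204). The bystanders are on the right, at columns 330–395. I'll enlarge the wheel and compute positions.

Create h.py:
```python
import numpy as np, cv2
from bench import arm, eyes, workorder, read_state
from scipy.spatial.transform import Rotation as R
def unproj(n,uv,z):
    c=eyes.get_calibration(n); Rm=cv2.Rodrigues(c["rvec"])[0]; t=c["tvec"]
    d=Rm.T@np.linalg.inv(c["K"])@np.array([*uv,1.]); o=-Rm.T@t
    return o+d*(z-o[2])/d[2]
def proj(n,p):
    c=eyes.get_calibration(n); return cv2.projectPoints(np.array([p],float),c["rvec"],c["tvec"],c["K"],None)[0].ravel()
```

Run:
```python
from h import *
im=cv2.imread("pics/top0.png")[130:290,125:295]
cv2.imwrite("pics/crop0.png",cv2.resize(im,None,fx=3.5,fy=3.5,interpolation=cv2.INTER_CUBIC))
P=[unproj("top",q,162)[:2] for q in((216,147),(267,211),(199,265),(148,198))]
c=np.mean(P,0);print(np.round(c))
for p in P: print(np.round(p),np.linalg.norm(p-c).round(),np.degrees(np.arctan2(*(p-c)[::-1])).round(1))
print(proj("scene",[*c,178]),proj("scene",[*P[0],162]), proj("scene",[*P[3],162]))
```

```text
[559.  16.]
[668.   1.] 110.0 -7.7
[546. -93.] 110.0 -96.6
[449.  30.] 111.0 172.7
[572. 126.] 110.0 83.0
[248.21811521 215.21019773] [209.81895408 206.59156414] [214.12494913 246.85875315]
```

View pics/crop0.png

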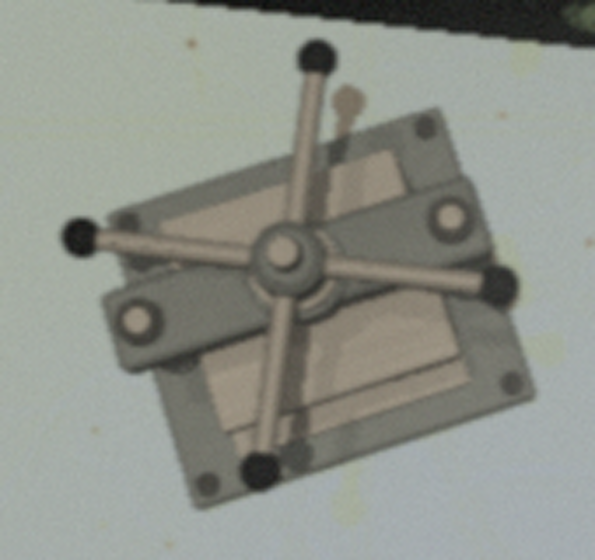

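The four spokes fit cleanly: the hub is at (559,16), the radius is 110 mm, and the spokes sit at -7.5° plus quarter turns. I'll move above the gap at -52° with the fingers shut, and turn the tool so its axes line up with world (tool x = -X, y = +Y).

Emit:
{"fn": "pendant", "kwargs": {"moves": [[-270,170,0,0,0,0.2],[-270,170,0,0,0,0.2],[-270,170,0,0,0,0.2],[-270,170,0,0,0,0.2],[-540,341,0,0,0,0.407],[-540,341,0,0,0,0.407],[-540,341,0,0,0,0.407],[-540,341,0,0,0,0.407],[-540,341,0,0,0,0.407],[-540,341,0,0,0,0.407]], "finger_gap": 0}}

```text
clock: 1.1
position: [526.2, -166.1, 248.1]
ee_rot: [0.0, 1.0, 0.0, -0.0]
contact_force: [0.6, -1.3, -0.2]
gripper_width: 0.1
grasp_force: 0.0
```

Emit:
{"fn": "pendant", "kwargs": {"moves": [[0,0,0,0,0,0],[0,0,0,0,0,0]]}}

```text
clock: 1.3
position: [525.9, -166.8, 247.6]
ee_rot: [-0.001, 1.0, 0.0, -0.001]
contact_force: [-0.6, -0.7, -0.3]
gripper_width: -0.2
grasp_force: 0.0
```

```bash
python3 -c "
from h import *
s=read_state();print(s['position'],R.from_quat(s['ee_rot']).as_matrix().round(3),s['joints'],s['clock'],s['contact_force'])"
```

```text
[ 525.88335659 -166.82057572  247.6324675 ] [[-1.    -0.002 -0.002]
 [-0.002  1.     0.   ]
 [ 0.002  0.    -1.   ]] [-1.34545698e-02  2.61574681e-01 -1.73847745e-01 -2.74210334e-04
 -1.13689958e+00 -1.55503290e+00] 1.3 [-0.60163818 -0.66374631 -0.29554635]
```

Axes are aligned. Next I move over the gap and go down to TCP z 167, which puts the fingertips at about 150.

Emit:
{"fn": "pendant", "kwargs": {"moves": [[-82,120,0,0,0,0],[-82,120,0,0,0,0],[-82,120,0,0,0,0],[-82,120,0,0,0,0],[-82,120,40,0,0,0],[-82,120,81,0,0,0],[-82,120,81,0,0,0],[-82,120,81,0,0,0]]}}

```text
clock: 2.1
position: [607.6, -49.6, 167.7]
ee_rot: [0.001, 1.0, -0.001, -0.0]
contact_force: [0.5, -0.9, 1.0]
gripper_width: 0.1
grasp_force: 0.0
```

Run:
```python
from h import *
a=eyes.get_image("scene")[160:330,170:330]; b=eyes.get_image("top")[120:290,115:275]
cv2.imwrite("pics/c1.png",cv2.resize(np.hstack([a,b]),None,fx=2.5,fy=2.5,interpolation=cv2.INTER_CUBIC))
s=read_state();print(s['position'],s['contact_force'])
c=np.array([559,16.])
for k in range(0,37):
    t=np.radians(-52-10*k); print(-52-10*k,np.round(c+80*np.array([np.cos(t),np.sin(t)])),end='; ')
```

```text
[609.05376119 -48.89264228 169.96225786] [-0.63041308  0.83925855  0.24524291]
-52 [608. -47.]; -62 [597. -55.]; -72 [584. -60.]; -82 [570. -63.]; -92 [556. -64.]; -102 [542. -62.]; -112 [529. -58.]; -122 [517. -52.]; -132 [505. -43.]; -142 [496. -33.]; -152 [488. -22.]; -162 [483.  -9.]; -172 [480.   5.]; -182 [479.  19.]; -192 [481.  33.]; -202 [485.  46.]; -212 [491.  58.]; -222 [500.  70.]; -232 [510.  79.]; -242 [521.  87.]; -252 [534.  92.]; -262 [548.  95.]; -272 [562.  96.]; -282 [576.  94.]; -292 [589.  90.]; -302 [601.  84.]; -312 [613.  75.]; -322 [622.  65.]; -332 [630.  54.]; -342 [635.  41.]; -352 [638.  27.]; -362 [639.  13.]; -372 [637.  -1.]; -382 [633. -14.]; -392 [627. -26.]; -402 [618. -38.]; -412 [608. -47.];
```

View pics/c1.png

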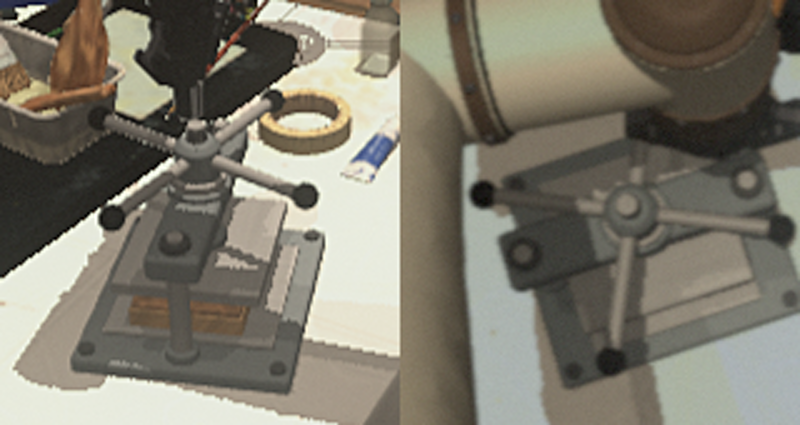

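The fingers stand in the far-right gap, clear of the spokes and spindle, and the hub is at about (200,140) in the scene crop. Starting the clockwise circle at r = 80, 10° per row.

Emit:
{"fn": "pendant", "kwargs": {"moves": [[11,-8,0,0,0,0],[24,-13,0,0,0,0],[38,-16,0,0,0,0],[52,-17,0,0,0,0],[66,-15,0,0,0,0],[79,-11,0,0,0,0],[91,-5,0,0,0,0],[103,4,0,0,0,0],[112,14,0,0,0,0],[120,25,0,0,0,0]]}}

```text
clock: 3.2
position: [487.0, -22.5, 167.8]
ee_rot: [0.0, 1.0, -0.0, 0.0]
contact_force: [2.5, -1.1, 2.0]
gripper_width: 0.0
grasp_force: 1.2
```

Emit:
{"fn": "pendant", "kwargs": {"moves": [[5,13,0,0,0,0],[8,27,0,0,0,0],[9,41,0,0,0,0],[7,55,0,0,0,0],[3,68,0,0,0,0],[-3,80,0,0,0,0],[-12,92,0,0,0,0],[-22,101,0,0,0,0],[-33,109,0,0,0,0],[-46,114,0,0,0,0]]}}

```text
clock: 4.2
position: [534.0, 91.6, 166.7]
ee_rot: [0.0, 1.0, -0.0, -0.001]
contact_force: [-3.4, -1.9, 0.4]
gripper_width: 0.2
grasp_force: 1.2
```

Run:
```python
from h import *
a=eyes.get_image("scene")[160:330,170:330]; b=eyes.get_image("top")[120:290,115:275]
cv2.imwrite("pics/c2.png",cv2.resize(np.hstack([a,b]),None,fx=2.5,fy=2.5,interpolation=cv2.INTER_CUBIC))
```

```text
(no output)
```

View pics/c2.png

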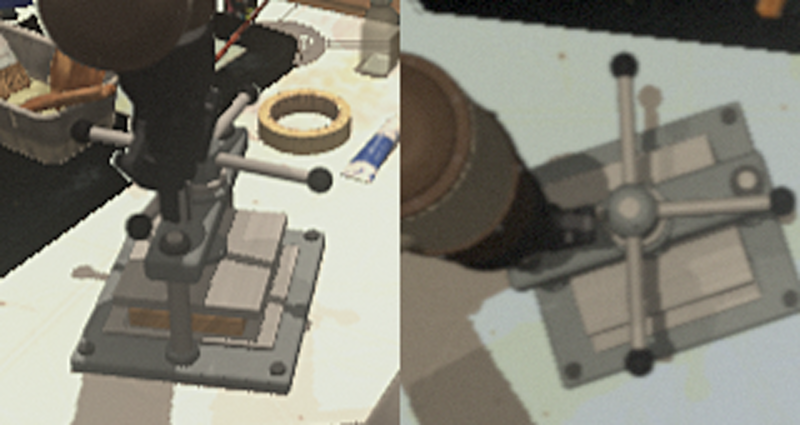

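The wheel has turned about 170°, with the fingers behind the spoke on the left. The plate is lower but still has a gap above the block. I'll carry on in shorter commands and watch the force.

Emit:
{"fn": "pendant", "kwargs": {"moves": [[-14,3,0,0,0,0],[-28,4,0,0,0,0],[-42,2,0,0,0,0],[-55,-2,0,0,0,0]]}}

```text
clock: 4.7
position: [576.4, 90.2, 166.4]
ee_rot: [0.002, 1.0, 0.0, -0.015]
contact_force: [-53.2, 25.7, 34.6]
gripper_width: -0.1
grasp_force: 30.1
```

The force jumped to about 60 N, so the wheel is stiff or something is blocking it. I'll back off and look.

Emit:
{"fn": "pendant", "kwargs": {"moves": [[15,2,0,0,0,0],[30,4,0,0,0,0],[30,4,0,0,0,0]]}}

```text
clock: 5.0
position: [558.0, 93.9, 168.1]
ee_rot: [-0.001, 1.0, 0.001, 0.001]
contact_force: [-0.3, -0.2, -0.4]
gripper_width: 0.0
grasp_force: 0.0
```

Run:
```python
from h import *
a=eyes.get_image("scene")[160:330,170:330]; b=eyes.get_image("top")[120:290,115:275]
cv2.imwrite("pics/c3.png",cv2.resize(np.hstack([a,b]),None,fx=2.5,fy=2.5,interpolation=cv2.INTER_CUBIC))
```

```text
(no output)
```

View pics/c3.png

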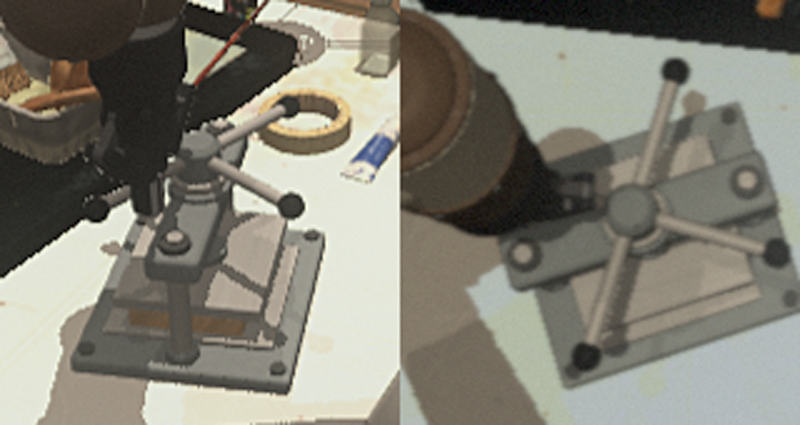

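The wheel is now about 195° on and the plate looks seated. I'll check by overlaying predicted plate edges at several heights.

Run:
```python
from h import *
im=eyes.get_image("scene"); S=6;x0,y0=205,260
b=cv2.resize(im[y0:y0+65,x0:x0+100],None,fx=S,fy=S,interpolation=cv2.INTER_CUBIC)
yaw=np.radians(18.4);M=np.array([[np.cos(yaw),-np.sin(yaw)],[np.sin(yaw),np.cos(yaw)]])
def d(p): return tuple(int(v) for v in ((proj("scene",[*(M@np.array(p[:2])+[559,16]),p[2]])-[x0,y0]+.5)*S))
for z,c in((45,(0,0,255)),(50,(0,255,0)),(58,(255,0,0))):
    cv2.line(b,d((-64,71,z)),d((-40,71,z)),c,1); cv2.line(b,d((-64,71,z)),d((-64,30,z)),c,1)
    cv2.line(b,d((64,71,z)),d((35,71,z)),c,1)
# reference: base top corners
for q in((-95,107.5,16),(95,107.5,16),(-95,-107.5,16)): cv2.circle(b,d(q),4,(255,0,255),1)
cv2.imwrite("pics/c4.png",b)
```

```text
(no output)
```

View pics/c4.png

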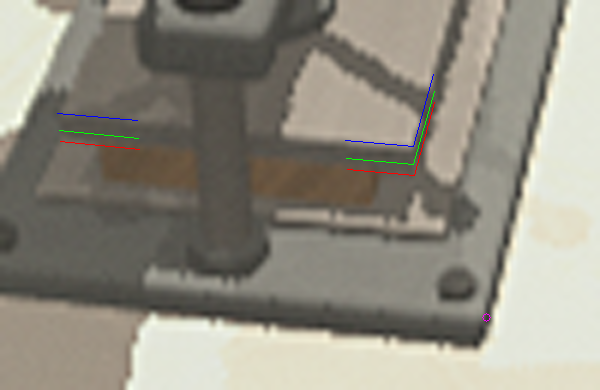

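The overlay puts the plate's lower edge at z ≈ 45–47, so it is on the block. I'll confirm it is tight with a gentle push.

Emit:
{"fn": "pendant", "kwargs": {"moves": [[-7,-1,0,0,0,0],[-14,-3,0,0,0,0],[-14,-3,0,0,0,0]]}}

```text
clock: 5.45
position: [568.3, 90.6, 167.0]
ee_rot: [0.001, 1.0, 0.0, -0.007]
contact_force: [-19.2, 10.5, 12.8]
gripper_width: 0.2
grasp_force: 10.8
```

Emit:
{"fn": "pendant", "kwargs": {"moves": [[-2,-1,0,0,0,0],[-2,-1,0,0,0,0]]}}

```text
clock: 5.65
position: [568.8, 90.3, 167.0]
ee_rot: [0.001, 1.0, 0.001, -0.008]
contact_force: [-23.1, 12.9, 15.2]
gripper_width: -0.1
grasp_force: 12.8
```

Emit:
{"fn": "pendant", "kwargs": {"moves": [[-2,-1,0,0,0,0],[-2,-1,0,0,0,0]]}}

```text
clock: 5.85
position: [569.7, 90.0, 167.0]
ee_rot: [0.001, 1.0, 0.001, -0.009]
contact_force: [-27.2, 15.8, 17.0]
gripper_width: -0.2
grasp_force: 15.0
```

About 34 N, well over the 9 N needed, does not turn the wheel any further, so it is tight. Backing off, lifting clear and looking once more.

Emit:
{"fn": "pendant", "kwargs": {"moves": [[12,3,0,0,0,0],[25,5,0,0,0,0],[25,5,0,0,0,0],[25,5,-50,0,0,0],[25,5,-100,0,0,0],[25,5,-120,0,0,0],[25,5,-120,0,0,0],[25,5,-120,0,0,0]]}}

```text
clock: 6.65
position: [552.5, 92.6, 287.0]
ee_rot: [0.001, 1.0, 0.0, 0.0]
contact_force: [-0.1, -0.3, -0.4]
gripper_width: -0.0
grasp_force: 0.0
```

Run:
```python
from h import *
a=eyes.get_image("scene")[160:330,170:330]; b=eyes.get_image("top")[120:290,115:275]
cv2.imwrite("pics/c5.png",cv2.resize(np.hstack([a,b]),None,fx=2.5,fy=2.5,interpolation=cv2.INTER_CUBIC))
```

```text
(no output)
```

View pics/c5.png

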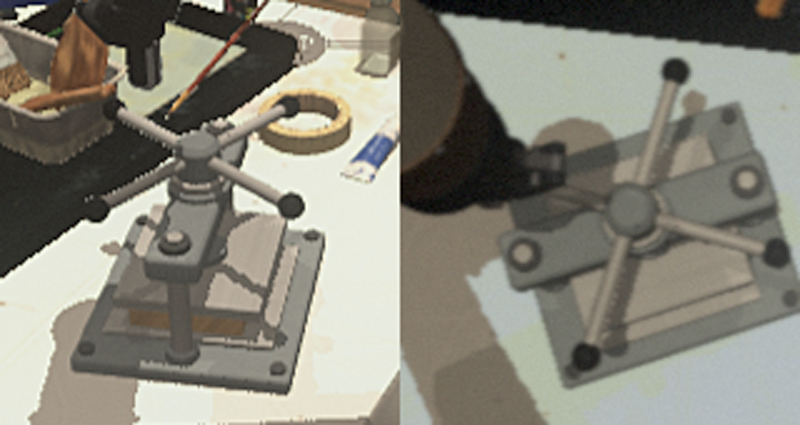

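The wheel has stayed at the same angle. The spindle top is now level with the hub top (about 178 mm, which fits the plate at 45 mm), nothing beside the press has moved, and the gripper is clear.

```bash
python3 -c "
from bench import arm, eyes, workorder, read_state
print(workorder.job_done())"
```

```text
the job is handed in; nothing more can be done
None
```

The press is closed: the plate is down on the block (about 45 mm by camera), the wheel held against a 34 N push, and I let go and handed the job in at about 7 s; no verdict came back.

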